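# Snap the retaining clip onto the pump shaft

### The job

Turn the carousel by its posts until the bay with the large open spring clip squarely faces the guide lane. Then, without lifting it, push that clip out along the lane onto the grooved shaft until it has snapped fully home. Leave the small clip and the plain ring in their bays, and leave the tools on the bench alone.

Things in the scene. Friction and masses are not known exactly. Their poses are not given: they have to be found in the camera images.
- fixture: Fixed assembly fixture, steel and grey paint. Origin on the bench top, on the carousel's vertical axis; x points level from there along the guide lane to the shaft, z up. Foot plate 300 x 130 x 12 mm (x -82 to 218, y +-65 mm). A steel deck, top 39 mm above the bench (x 110 to 214, y +-60 mm), carries the lane and the shaft end.
- carousel (a joint): Turn of the carousel in rad, 0 at the start, counter-clockwise from above positive; stiff (0.15 N m of friction, no detent, stays where left). Dark steel disc, 210 mm diameter, top 40 mm above the bench, bare within 35 mm of the axis. Three bays 120 degrees apart, open outwards and to the middle, side rails 7 mm high, 68 mm apart, 47 to 93 mm from the axis; a post between each two.
- carousel_axis (a point): On the disc's top face, on the axis of rotation; its x axis points radially along the middle of the bay that holds the large clip, z up; turns with the disc.
- bay_mouth (a point): On the disc's top face, at its rim (105 mm from the axis), in the middle of the large clip's bay; turns with the disc.
- lane_mouth (a point): Fixed, 105 mm from the carousel axis in the middle of the lane mouth; the bay faces the lane squarely when bay_mouth is here. Lane on the deck: two rails 9 mm high, 70 mm apart inside, 117 to 139 mm from the axis, flared to about 90 mm at the mouth.
- post_left (a point): Upright round steel post on the disc, 12 mm diameter (foot 20 mm diameter, 6 mm high), 42 mm tall above the disc, 88 mm from the axis, 60 degrees counter-clockwise (from above) of the large clip's bay. The point is 30 mm above the disc on the post's axis. Push or pinch it to turn the carousel.
- post_right (a point): The same kind of post, 60 degrees clockwise of the large clip's bay.
- post_back (a point): The same kind of post, opposite the large clip's bay.
- clip_centre (a point): Centre of the bore of the large open spring clip (loose, steel, E-shaped, 63 mm long, 62 wide, 10 thick, about 0.12 kg, lies flat), 5 mm above its underside; x to the open side, z up. Two sprung jaws with round noses, 31 mm apart, spread over the 38 mm groove floor (about 5 to 12 N of push) and close behind it; a pad at the back of the bore then meets the groove floor.
- clip_heel (a point): Middle of the flat back face of the clip, 42 mm behind the bore centre: an upstanding heel 60 mm wide, 20 mm tall and 10 mm thick, to push against; the point is 10 mm above its underside. The push rises to about 10 N as the jaws spread, drops away as they snap, then rises hard when the clip is home.
- shaft_groove (a point): On the upright shaft end's axis, 170 mm from the carousel axis, 5 mm above the deck: clip_centre is here when the clip is fully home. Groove floor 38 mm diameter from the deck to 13 mm above it, then a collar of 48 mm diameter; top of the shaft end 36 mm above the deck.
- small_clip: Similar but smaller clip (43 mm long, 42 mm wide), loose in the bay 120 degrees counter-clockwise of the large clip's; origin under its bore centre. Does not fit.
- small_bay (a point): Point on the disc where the small clip lay; turns with the disc.
- plain_ring: Closed brass ring, 58 mm diameter, 5 mm thick, loose in the third bay; origin under its centre.
- ring_bay (a point): Point on the disc where the plain ring lay; turns with the disc.
- circlip_pliers: Bystander: black and yellow pliers, 186 mm, loose on the bench; origin under the middle.
- screwdriver: Bystander: screwdriver with red handle, 224 mm, loose on the bench; origin under the middle.
- caliper: Bystander: vernier caliper, 232 mm, loose on the bench; origin under the middle.
There are look-alikes about, which are no part of the job. What is shaped like the part that bears clip_centre but black is not meant. Leave any black look-alike of the small_clip alone.

How it is judged:
By the outcome, as a careful person would: the job done as asked, in the order asked, and still so for the second after the job is handed in, with the robot touching nothing.
It also fails if it takes over 48 s, if anything falls off the work surface, if the arm or the gripper's body presses on something with over 40 N, if the wrist force passes 120 N, or if a joint passes its speed limit or range.

### The arm

A 6-joint arm with a two-finger parallel gripper is mounted at the origin on a cart in front of the work surface, level with it; the furniture and walls round the work are solid. World frame = base frame: x ahead of the robot, y to its left, z up, the work surface at z = 0. Lengths are in m, angles in rad, forces in N, time in s.
With the tool pointing down it reaches from about 0.375 to 0.925 m from the base axis. Payload 5.7 kg.
Tool frame: the origin (TCP) lies midway between the tips of the shut fingers; the grasp point (between the pads) lies 19 mm behind it; z points along the fingers, y is the line along which they close (so a half turn about z gives the same grasp; the last joint's range is limited). The gripper opens to 88 mm and grips with 3 to 60 N. Pads are 20 mm wide; open, the fingers measure 115 mm over their backs; the gripper's body (75 mm by 178 mm) begins 61 mm behind the grasp point.
Start: joints at [1.106, 0.359, 1.51, -0, 1.272, -0.115], TCP at [0.206, 0.564, 0.223] pointing down, gripper open.
Joint ranges: [-2.97, 2.97], [-1.01, 2.36], [0.21, 2.38], [-0.96, 4.11], [0.2, 2.71], [-2.98, 2.98]. Speed limits (rad/s): [2.39, 2.39, 3.14, 3.14, 3.14, 3.14].

### API

Orientations are given as a unit quaternion [x, y, z, w].
In Python, from bench import move_ptp, servo_line, goto_joints, move_gripper, sleep, inverse_kinematics, capture, PlanningError, close_job, spot_in, silhouettes, current_clock, current_joint_pos, current_qvel, current_joint_torque, current_position, current_orientation, current_force, current_torque, current_finger_gap, current_grip_force gives the robot as it stands. Calls block until the motion is done:
- move_ptp(position, orientation): joint-space move of the TCP to a pose.
- servo_line(position, orientation=None, rate=0.15, contact_N=None): straight line of the TCP; orientation=None keeps the orientation; rate is the mean speed in m/s. With contact_N (N) it stops when the force on the tool has changed by that much, and returns True; else False.
- goto_joints(angles): joint-space move.
- move_gripper(opening): finger opening in m; the grip force is fixed at half the most; returns when the fingers have stopped.
- sleep(seconds).
- inverse_kinematics(position, orientation): joint angles nearest the present ones, or None.
- capture(name): name is "scene" or "side" or "wrist"; returns a dict with "image" (420x560x3 uint8, blue, green, red), "range_z" (420x560 float32, m along the optical axis (not along the pixel's ray), 0 where there is no reading), "intrinsics" (3x3 intrinsics, pixels), "R" (3x3) and "t" (3): a world point X has camera coordinates R X + t. Camera axes: x right, y down, z forward; pixel columns grow to the right and rows downward; lengths in m; the calibration is good to about 2 mm. A picture is of the moment at which its call begins.
A pose or a line that the arm cannot do raises PlanningError and nothing moves.
- close_job(): hands the job in; it is judged then, once.
Trained networks look in the newest picture that a camera, given by its name, has taken for a name from the list of things; names that differ only in an ending like _2 or _b are one class to them, and where a whole thing is asked for, a point or a joint stands for the part that bears it (a point fixed in the world has none). Each returns a list of dicts, best first, with "conf" (0 to 1); they miss things now and then, are a little off and sometimes report something else, mostly with a low value. They report only what shows in the picture. A call takes as long as a camera call. They do not tell look-alikes from the thing itself.
- spot_in(camera, query): "xy" ([column, row] in pixels, amid what is visible of it).
- silhouettes(camera, query): "region" (420x560 bool, what is visible of it) and "xy" ([column, row] in pixels, amid what is visible of it).
Readings, each from a call of its own:
- current_clock(): time.
- current_joint_pos(): joint angles.
- current_qvel(): joint speeds.
- current_joint_torque(): joint torques, N m.
- current_position(): TCP position.
- current_orientation(): TCP orientation.
- current_force(): force on the tool from outside, world axes, zero at the start.
- current_torque(): the same for the moment, N m.
- current_finger_gap(): finger opening in m.
- current_grip_force(): force on a finger pad.
Only numpy, scipy, OpenCV 4.12 (cv2) and the standard library are available. Lean on these libraries where they do the work, as an engineer would, in place of code of your own. Each camera call takes 0.05 s, during which the arm holds its last target. There are 200 camera calls.

## Working session

There is one attempt and no reset: what is moved stays moved. The work goes in short steps, each a Python script; the robot and the scene stay as the last script left them, time stands still between calls to the robot, and variables do not carry over. Pictures are saved under pics/ and viewed, at most 10 in all, crops included, and the job is handed in when it is done.

```bash
mkdir -p pics
cat > h.py <<'E'
import numpy as np, cv2
from bench import *
def world(c,u,v,z=None):
    K,R,t=c["intrinsics"],c["R"],c["t"]; r=np.linalg.solve(K,np.array([u,v,1.]))
    d=R.T@r; o=-R.T@t
    if z is None:
        s=c["range_z"][int(round(v)),int(round(u))]
    else: s=(z-o[2])/d[2]
    return o+s*d
def pix(c,X):
    p=c["intrinsics"]@(c["R"]@np.array(X)+c["t"]); return p[:2]/p[2]
E
python3 - <<'E'
from h import *
ims=[]
for n in ["scene","side"]:
    c=capture(n); cv2.imwrite(f"pics/{n}0.png",c["image"])
    print(n,-c["R"].T@c["t"])
    for q in ["fixture","carousel","clip_centre","clip_heel","post_left","post_right","post_back","shaft_groove","small_clip","plain_ring","lane_mouth"]:
        print(q,[(np.round(d["xy"]).tolist(),round(d["conf"],2),np.round(world(c,*d["xy"]),3).tolist()) for d in spot_in(n,q)[:4]])
print(current_clock())
E
```

```text
scene [-0.23450366  0.69335347  0.55049243]
fixture [([300.0, 232.0], 0.87, [0.498, 0.087, 0.039]), ([250.0, 246.0], 0.65, [0.52, 0.201, 0.037])]
carousel [([251.0, 246.0], 0.63, [0.519, 0.199, 0.036])]
clip_centre [([232.0, 223.0], 0.6, [0.594, 0.196, 0.058])]
clip_heel [([234.0, 224.0], 0.81, [0.59, 0.193, 0.055])]
post_left [([248.0, 247.0], 0.79, [0.518, 0.208, 0.038])]
post_right [([248.0, 248.0], 0.88, [0.515, 0.21, 0.037])]
post_back [([249.0, 246.0], 0.57, [0.522, 0.202, 0.036]), ([299.0, 229.0], 0.38, [0.509, 0.082, 0.038])]
shaft_groove [([296.0, 228.0], 0.83, [0.507, 0.092, 0.046]), ([236.0, 225.0], 0.33, [0.593, 0.187, 0.051])]
small_clip [([149.0, 284.0], 0.74, [0.577, 0.401, 0.001]), ([222.0, 245.0], 0.68, [0.542, 0.253, 0.048]), ([246.0, 250.0], 0.32, [0.51, 0.217, 0.037])]
plain_ring [([276.0, 232.0], 0.56, [0.526, 0.13, 0.043])]
lane_mouth [([300.0, 230.0], 0.97, [0.502, 0.084, 0.039]), ([249.0, 246.0], 0.66, [0.522, 0.201, 0.037])]
side [0.17238422 1.09328067 0.73702804]
fixture [([296.0, 229.0], 0.92, [0.542, 0.072, 0.036]), ([252.0, 247.0], 0.18, [0.597, 0.209, 0.057])]
carousel [([274.0, 259.0], 0.81, [0.544, 0.211, 0.04])]
clip_centre [([178.0, 252.0], 0.92, [0.785, 0.233, 0.011]), ([252.0, 247.0], 0.77, [0.598, 0.209, 0.058])]
clip_heel [([255.0, 248.0], 0.78, [0.593, 0.205, 0.053]), ([178.0, 252.0], 0.56, [0.784, 0.234, 0.009])]
post_left [([275.0, 261.0], 0.88, [0.53, 0.239, 0.057]), ([299.0, 228.0], 0.58, [0.536, 0.063, 0.037]), ([357.0, 188.0], 0.5, [0.468, -0.248, 0.006])]
post_right [([272.0, 259.0], 0.57, [0.549, 0.206, 0.034])]
post_back [([277.0, 263.0], 0.94, [0.523, 0.242, 0.056])]
shaft_groove [([298.0, 230.0], 0.64, [0.536, 0.075, 0.036])]
small_clip [([228.0, 319.0], 0.72, [0.568, 0.396, 0.008]), ([266.0, 267.0], 0.6, [0.543, 0.256, 0.048])]
plain_ring [([275.0, 258.0], 0.33, [0.543, 0.204, 0.039])]
lane_mouth [([299.0, 226.0], 0.79, [0.539, 0.057, 0.038])]
1.2
```

View pics/scene0.png

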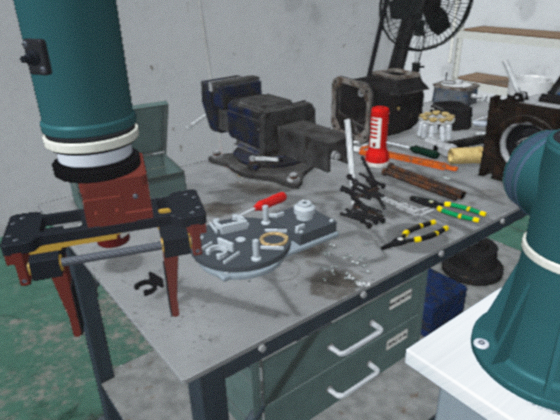

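View pics/side0.png

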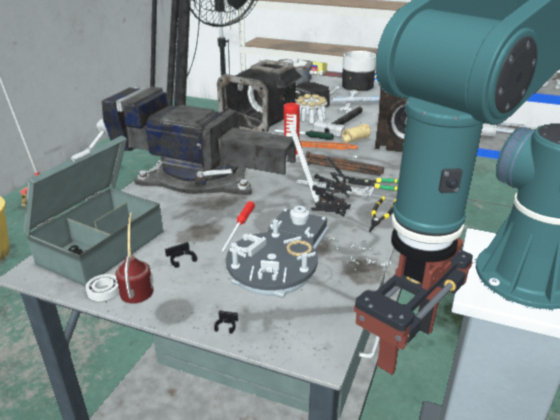

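The scene shows the carousel at (250,245). It holds the silver large clip (232,223), the silver small clip (217,245) and the ring (275,239), with the shaft at (303,207). The candidates for the large clip are:
- the silver E-clip on the disc: side (248,243), scene (232,223)
- the black large look-alike on the bench: side (180,252)
- the black small look-alike on the bench: side (228,319)
- the silver small clip: side (267,268)

I choose the silver one with the tall heel on the disc, and will check it with the wrist camera.

Run:
```python
from h import *
print(current_orientation())
# tool down, keep yaw-ish
move_ptp([0.47,0.17,0.36],[1,0,0,0])
c=capture("wrist"); cv2.imwrite("pics/w0.png",c["image"]); np.savez("w0.npz",**c)
print(-c["R"].T@c["t"],c["R"])
for q in ["carousel","clip_centre","clip_heel","post_left","shaft_groove","small_clip","plain_ring"]:
    print(q,[(np.round(d["xy"]).tolist(),round(d["conf"],2),np.round(world(c,*d["xy"]),3).tolist()) for d in spot_in("wrist",q)[:4]])
print(current_clock(),current_position(),current_joint_pos())
```

```text
[ 1.74014566e-01  9.84743075e-01 -7.26259426e-05 -2.70710019e-05]
[0.53802125 0.17105462 0.52245222] [[ 2.18510884e-03 -9.99997448e-01 -5.73452459e-04]
 [-9.67719630e-01 -2.25909944e-03  2.52019076e-01]
 [-2.52019728e-01  4.25209040e-06 -9.67722097e-01]]
carousel [([254.0, 90.0], 0.72, [0.562, 0.204, 0.041]), ([293.0, 120.0], 0.69, [0.526, 0.156, 0.041])]
clip_centre [([264.0, 50.0], 0.77, [0.607, 0.191, 0.049])]
clip_heel [([263.0, 48.0], 0.71, [0.609, 0.192, 0.05]), ([252.0, 94.0], 0.57, [0.557, 0.206, 0.04])]
post_left [([253.0, 95.0], 0.89, [0.556, 0.205, 0.043])]
shaft_groove [([265.0, 50.0], 0.66, [0.606, 0.19, 0.05]), ([385.0, 97.0], 0.6, [0.553, 0.05, 0.068])]
small_clip [([106.0, 82.0], 0.84, [0.572, 0.398, 0.011]), ([213.0, 111.0], 0.58, [0.537, 0.253, 0.052])]
plain_ring [([314.0, 142.0], 0.62, [0.5, 0.128, 0.045]), ([383.0, 97.0], 0.49, [0.553, 0.052, 0.067]), ([257.0, 92.0], 0.29, [0.56, 0.2, 0.042])]
3.3917 [0.46995272 0.17021741 0.35990454] [ 2.09236758e-01  1.10384064e-01  1.50784334e+00 -2.76696219e-05
  1.52350168e+00  1.77945585e+00]
```

View pics/w0.png

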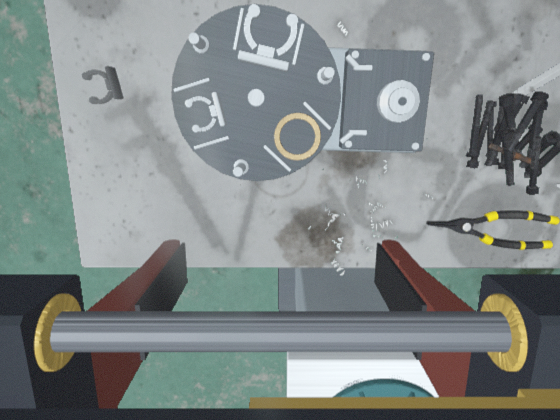

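The wrist view shows the silver large clip (268,45) with its tall heel at (264,60), opening outwards. The small clip is at (210,113), the ring at (297,136) and the shaft top at (401,101). The black look-alike at (102,85) is off the disc, so the choice is clear.

```bash
cat > meas.py <<'E'
from h import *
def measure(c):
    im=c["image"]; Z=c["range_z"]; K,R,t=c["intrinsics"],c["R"],c["t"]
    v,u=np.mgrid[:420,:560]; P=np.stack([(u-K[0,2])*Z/K[0,0],(v-K[1,2])*Z/K[1,1],Z],-1)
    W=(P-t)@R; W[(Z==0)|(v>235)]=np.nan   # R^T(p-t)
    return W
def blobs(W,lo,hi,amin=8):
    m=((W[...,2]>lo)&(W[...,2]<hi)).astype(np.uint8)
    n,l,s,ce=cv2.connectedComponentsWithStats(m)
    return [(s[i,4],ce[i].round(1),np.nanmean(W[l==i],0).round(4),l==i) for i in range(1,n) if s[i,4]>=amin]
E
python3 - <<'E'
from meas import *
c=dict(np.load("w0.npz")); W=measure(c)
for lo,hi in [(0.066,0.09),(0.053,0.064)]:
    print(lo)
    for b in blobs(W,lo,hi): print(b[:3])
cv2.imwrite("pics/w0crop.png",cv2.resize(c["image"][0:190,165:445],None,fx=2.8,fy=2.8,interpolation=cv2.INTER_CUBIC))
print(world(c,256,97,.04))
E
```

```text
0.066
(np.int32(136), array([194.9,  38.8]), array([0.6132, 0.2648, 0.0801]))
(np.int32(113), array([328.2,  72.5]), array([0.5787, 0.1183, 0.081 ]))
(np.int32(1171), array([399.5, 100.8]), array([0.5487, 0.0335, 0.0714]))
(np.int32(496), array([509.7, 107.1]), array([ 0.5419, -0.0933,  0.0745]))
(np.int32(1089), array([519.9, 148.9]), array([ 0.4946, -0.1083,  0.0815]))
(np.int32(22), array([501.7, 133. ]), array([ 0.5134, -0.0803,  0.0886]))
(np.int32(38), array([542.3, 148.1]), array([ 0.4961, -0.1321,  0.0847]))
(np.int32(98), array([238.1, 170.1]), array([0.4692, 0.2214, 0.0809]))
0.053
(np.int32(25), array([201.3,  44. ]), array([0.6113, 0.2624, 0.0588]))
(np.int32(495), array([262.9,  60.2]), array([0.5939, 0.1917, 0.0601]))
(np.int32(85), array([556.1,  70.3]), array([ 0.584 , -0.1519,  0.0563]))
(np.int32(10), array([323.8,  78. ]), array([0.5747, 0.1205, 0.0586]))
(np.int32(74), array([380.6, 101.9]), array([0.5478, 0.052 , 0.0582]))
(np.int32(218), array([218.4, 108.6]), array([0.5397, 0.2454, 0.0598]))
(np.int32(141), array([500.1, 131.1]), array([ 0.5139, -0.0955,  0.0584]))
(np.int32(35), array([492.9, 153.5]), array([ 0.4864, -0.0929,  0.0544]))
(np.int32(15), array([241.3, 164.9]), array([0.4721, 0.2198, 0.0583]))
[0.55370621 0.2015639  0.04      ]
```

View pics/w0crop.png

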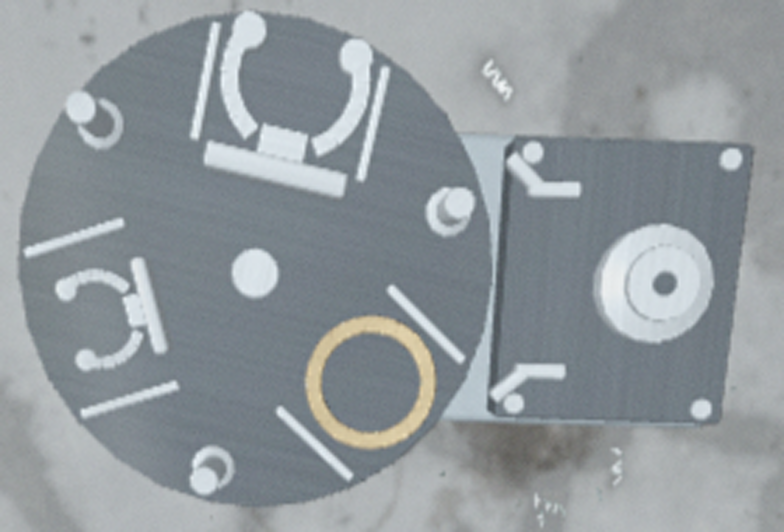

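The crop confirms the silver large clip, lying square in its bay with its heel towards the hub. The post centroid, 87 mm radius, heel angle and shaft distance (about 169 mm) all match the description. Next I pinch post_left and swing the carousel clockwise.

```bash
cat >> h.py <<'E'
A=np.array([0.5537,0.2015])
def q(psi): return [np.cos(psi/2),np.sin(psi/2),0,0]
def postp(a,z=0.053): return [A[0]+.0875*np.cos(a),A[1]+.0875*np.sin(a),z]
E
python3 - <<'E'
from meas import *
c=dict(np.load("w0.npz"))
S=[world(c,402.1,101.1,.075),world(c,401.3,100.8,.075)]
b=[world(c,*p,.041)[:2] for p in [(355,54.3),(426,57),(348.5,143.8),(415.5,145.7)]]
print(S,b); 
d=S[0][:2]-A; lane=np.arctan2(d[1],d[0]); e1=b[1]-b[0]; e2=b[3]-b[2]
print(np.degrees([lane,np.arctan2(e1[1],e1[0]),np.arctan2(e2[1],e2[0])]),np.hypot(*d))
a0=np.radians(46.8); 
a1=lane+np.radians(60)
move_gripper(0.035)
move_ptp(postp(a0,.12),q(a0))
servo_line(postp(a0),rate=.12)
move_gripper(0.013)
n=7
for k in range(1,n+1):
    a=a0+(a1-a0)*k/n
    servo_line(postp(a),q(a),rate=.06)
    print(np.round(current_force(),1),end=' ')
print(current_clock(),current_finger_gap(),current_position())
move_gripper(0.035)
servo_line(postp(a1,.13),rate=.15)
move_ptp([0.47,0.17,0.36],[1,0,0,0])
c=capture("wrist"); cv2.imwrite("pics/w1.png",c["image"]); np.savez("w1.npz",**c)
W=measure(c)
for lo,hi in [(0.0755,0.09),(0.053,0.064)]:
    for b in blobs(W,lo,hi,30): 
        d=b[2][:2]-A; print(b[:3],np.degrees(np.arctan2(d[1],d[0])).round(1),np.hypot(*d).round(4))
print(current_clock())
E
```

```text
[array([0.54841343, 0.03160704, 0.075     ]), array([0.5487428 , 0.03255337, 0.075     ])] [array([0.60308004, 0.08203731]), array([ 0.60023098, -0.0034183 ]), array([0.49685193, 0.0847404 ]), array([ 0.49465059, -0.0006232 ])]
[-91.78230084 -91.90951115 -91.47720487] 0.16997518847119247
[-0.1 -0.   0.5] [-0.4  0.1  0.1] [ 0.2 -0.3  0.5] [-0.7  0.2  0.1] [-0.7 -1.1 -0.1] [-0.1  0.9  0.5] [0.1 0.1 0.3] 9.7667 0.012891520004507539 [0.62812342 0.15565201 0.05301252]
(np.int32(114), array([293.8,  23.1]), array([0.6283, 0.156 , 0.0822])) -31.4 0.0874
(np.int32(274), array([401.3, 100.2]), array([0.5489, 0.0324, 0.0762])) -91.6 0.1692
(np.int32(106), array([174.7,  93.4]), array([0.5561, 0.289 , 0.0819])) 88.4 0.0875
(np.int32(169), array([507.4, 101.1]), array([ 0.5478, -0.087 ,  0.0794])) -91.2 0.2886
(np.int32(881), array([520.2, 148.5]), array([ 0.4946, -0.1076,  0.0834])) -100.8 0.3147
(np.int32(38), array([542.4, 147.4]), array([ 0.4962, -0.1321,  0.085 ])) -99.8 0.3385
(np.int32(84), array([289.3, 163.7]), array([0.4771, 0.16  , 0.0821])) -151.6 0.0871
(np.int32(239), array([234.,  60.]), array([0.5938, 0.2239, 0.0597])) 29.2 0.0459
(np.int32(86), array([556.1,  69.2]), array([ 0.5841, -0.152 ,  0.0563])) -85.1 0.3548
(np.int32(437), array([289. ,  97.5]), array([0.5523, 0.1602, 0.0603])) -91.9 0.0413
(np.int32(80), array([380.4, 102.2]), array([0.547 , 0.0516, 0.0587])) -92.6 0.15
(np.int32(141), array([499.8, 130.8]), array([ 0.5136, -0.0954,  0.0585])) -97.7 0.2996
12.125
```

View pics/w1.png

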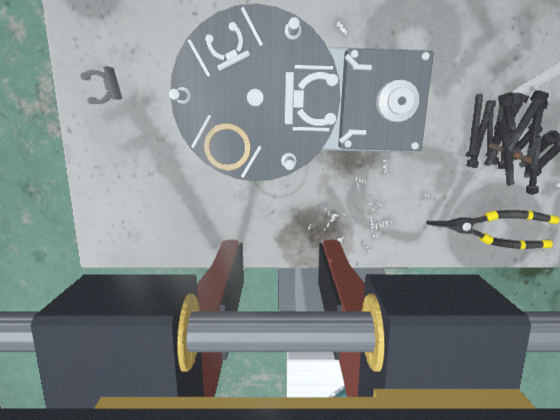

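The picture shows the bay squarely facing the lane: clip at (313,97), shaft at (401,100), with the bay at −91.6° against −91.7° for the lane. The small clip (228,47) and the ring (227,146) are still in their bays. Next I push the clip.

Run:
```python
from meas import *
c=dict(np.load("w1.npz")); print(world(c,255,97), world(c,262,97))
lane=np.radians(-91.7); u=np.array([np.cos(lane),np.sin(lane)]); psi=lane+np.pi
P=lambda r,z=.047:[*(A+r*u),z]
move_gripper(0.03)
move_ptp(P(.010,.11),q(psi))
print(servo_line(P(.010),rate=.1,contact_N=6),current_position())
servo_line(P(.070),rate=.06); print(np.round(current_force(),1))
hit=False; r=.070
while r<.1235 and not hit:
    r+=.004 if r<.106 else .0015
    hit=servo_line(P(r),rate=.03,contact_N=25)
    rr=(np.array(current_position()[:2])-A)@u
    print(round(r,4),round(rr,4),np.round(current_force(),1),hit)
    if abs(current_force()[1])>22: break
print(current_clock())
```

```text
[0.55353545 0.20160261 0.04077732] [0.55346638 0.19289068 0.04297145]
False [0.55383909 0.19160641 0.04740913]
[ 0.5 -0.8  0. ]
0.074 0.0741 [ 0.1  0.3 -0. ] False
0.078 0.0782 [0.3 0.4 0.6] False
0.082 0.0823 [-0.1 -0.4 -0.9] False
0.086 0.0862 [-0.4  0.4 -1.2] False
0.09 0.09 [ 1.4  1.  -0.6] False
0.094 0.0933 [1.6 4.9 0.6] False
0.098 0.0971 [ 0.3  5.3 -0.7] False
0.102 0.1012 [ 0.3  5.4 -0.1] False
0.106 0.1055 [ 1.7  4.5 -0.4] False
0.1075 0.1074 [2.8 4.2 0.1] False
0.109 0.1092 [ 1.1  2.6 -0.9] False
0.1105 0.1109 [ 1.1  2.4 -0.4] False
0.112 0.1125 [-0.8 -1.3  0.1] False
0.1135 0.1137 [ 0.2 -0.4  0.1] False
0.115 0.1152 [-1.3  0.2  0.2] False
0.1165 0.1166 [ 0.6  0.4 -0.5] False
0.118 0.1175 [0.4 4.  1.6] False
0.1195 0.1177 [-0.8 10.1  0.6] False
0.121 0.1178 [-0.5 16.5  1.2] False
0.1225 0.118 [ 0.8 21.9  1. ] False
0.124 0.1181 [-0.1 28.2  0.7] False
21.3083
```

The force rose as the jaws spread, dropped away as they snapped, then rose hard at r = 117.7 mm, which matches the 118 mm expected for home. I back off and check.

Run:
```python
from meas import *
lane=np.radians(-91.7); u=np.array([np.cos(lane),np.sin(lane)]); psi=lane+np.pi
P=lambda r,z=.047:[*(A+r*u),z]
servo_line(P(.100),rate=.08)
servo_line(P(.095,.15),rate=.15)
move_ptp([0.47,0.15,0.36],[1,0,0,0])
c=capture("wrist"); W=measure(c)
for b in blobs(W,.053,.064,30)+blobs(W,.0755,.09,30):
    d=b[2][:2]-A; print(b[:3],np.degrees(np.arctan2(d[1],d[0])).round(1),np.hypot(*d).round(4))
cv2.imwrite("pics/w2.png",cv2.resize(c["image"][0:190,135:415],None,fx=2.8,fy=2.8,interpolation=cv2.INTER_CUBIC))
print(current_clock())
```

```text
(np.int32(248), array([216.7,  60. ]), array([0.5937, 0.2243, 0.0595])) 29.7 0.046
(np.int32(148), array([541.4,  68.5]), array([ 0.5852, -0.1532,  0.0584])) -84.9 0.3561
(np.int32(466), array([349.1,  99.3]), array([0.5502, 0.0691, 0.059 ])) -91.5 0.1324
(np.int32(62), array([363.4, 102.3]), array([0.5468, 0.0519, 0.0591])) -92.6 0.1498
(np.int32(69), array([485.5, 124.2]), array([ 0.5217, -0.0963,  0.0599])) -96.1 0.2995
(np.int32(53), array([480.4, 140. ]), array([ 0.5028, -0.0944,  0.0566])) -99.8 0.3002
(np.int32(36), array([476.2, 153.9]), array([ 0.4855, -0.0929,  0.0541])) -103.0 0.3022
(np.int32(113), array([275.7,  23.2]), array([0.6281, 0.1558, 0.0819])) -31.6 0.0873
(np.int32(108), array([157.3,  93.1]), array([0.556 , 0.2888, 0.0819])) 88.5 0.0873
(np.int32(249), array([383.9, 100. ]), array([0.5491, 0.0323, 0.0762])) -91.6 0.1693
(np.int32(178), array([489.9, 102.4]), array([ 0.5466, -0.0876,  0.0792])) -91.4 0.2892
(np.int32(810), array([502.7, 148.3]), array([ 0.495 , -0.1073,  0.0835])) -100.8 0.3143
(np.int32(51), array([523.8, 147.6]), array([ 0.4962, -0.1314,  0.0842])) -99.8 0.3378
(np.int32(84), array([272.4, 163.6]), array([0.477 , 0.1599, 0.0823])) -151.5 0.0873
24.1
```

View pics/w2.png

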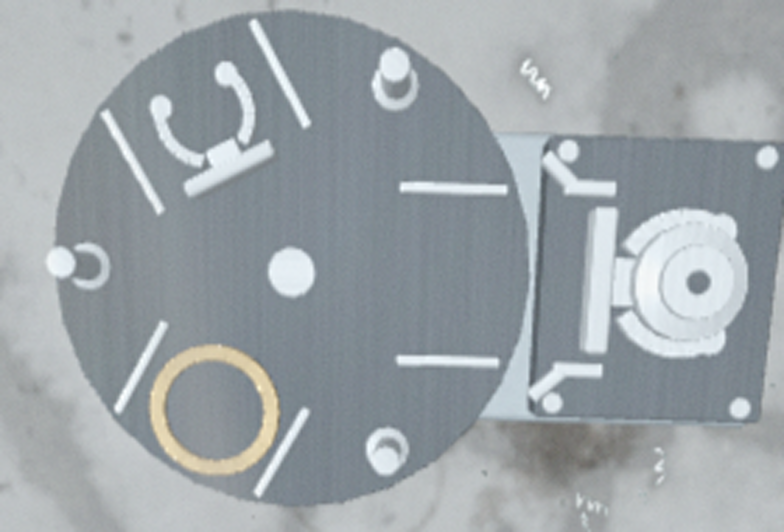

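The crop shows the large clip snapped round the shaft at (690,282), with its heel at (598,280). The heel centre measures 132.4 mm from the axis, where 133 mm is expected when home. The small clip and the ring are still in their bays.

```bash
python3 -c "
from bench import *
print(close_job())"
```

```text
the job is handed in; nothing more can be done
None
```

The job is handed in: the large clip's bay faces the lane (within about 0.2°), the clip is snapped home on the shaft, the small clip and ring are still in their bays, and the tools weren't touched; the robot clock read 24.1 s of 48 s just before hand-in.

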